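# Gauge washed stirring bars and put them away by length

## Robot

A 7-joint arm with a two-finger parallel gripper is mounted at the origin on a cart in front of the work surface, level with it; the furniture and walls round the work are solid. World frame = base frame: x ahead of the robot, y to its left, z up, the work surface at z = 0. Lengths are in m, angles in rad, forces in N, time in s.
With the tool pointing down it reaches from about 0.4 to 0.85 m from the base axis. Payload 10.4 kg.
Tool frame: the origin (TCP) lies on the centre line of the jaws, within the pads' length; the fingertips stand 8 mm ahead of it and the grasp point (between the pads) lies 11 mm behind it (r.finger_overhang is the distance from the TCP to the fingertips, in m); z points along the fingers, y is the line along which they close (so a half turn about z gives the same grasp; the last joint's range is limited). The gripper opens to 87 mm and grips with 3 to 60 N. Pads are 19 mm wide; open, the fingers measure 117 mm over their backs; the gripper's body (75 mm by 190 mm) begins 51 mm behind the grasp point.
Start: joints at [-1.345, 0.332, -0.065, 1.46, 0.022, 1.35, -0.088], TCP at [0.154, 0.606, 0.231] pointing down, gripper open.
Joint ranges: [-2.6, 2.6], [-0.5, 2.12], [-1.47, 1.34], [0.16, 2.42], [-1.27, 4.41], [0.06, 2.06], [-2.6, 2.6]. Speed limits (rad/s): [2.22, 2.22, 2.79, 2.79, 3.14, 3.14, 3.14].

## Interface

Orientations are given as a unit quaternion [x, y, z, w].
In Python, from bench import r, vision gives the robot as it stands.
- The arm moves only by the tool drive_tool, never from a script. Its argument "series" is a list of rows, each a list of 2 entries, a list of its own where there are three numbers: the shift along the world's x, y, z in cm, then the turn about the world's z in degrees. A call has exactly 10 rows; each row shifts and turns the commanded pose from where the row before left it; what a row does not reach is not made up. A row lasts 1/8 s, in which the tool goes at most 62.5 mm and 10.7 degrees, less where a joint would pass 70% of its speed; a pose out of reach is approached as far as the arm can. A call with a gripper value outside its range is refused whole. "hand" is the closure, from 0 (fully open) to 1 (shut), set as the call begins (left out, the last holds). The fingers move at their own pace and stop on an object; "newtons" is the grip in N (left out, the last holds). Time passes only in rows, so rows that do not move let the fingers close, or fill a call up. It gives the time, the measured TCP pose, the force, the opening and the grip force at its end, in the units of the state.
- r.read_state(): the state, without advancing time (a new reading comes with each control period).
- vision.camera(name): name is "scene" or "top"; returns a dict with "color" (480x640x3 uint8, red, green, blue), "intrinsics" (3x3 intrinsics, pixels), "R" (3x3) and "t" (3): a world point X has camera coordinates R X + t. Camera axes: x right, y down, z forward; pixel columns grow to the right and rows downward; lengths in m; the calibration is good to about 2 mm. A picture is of the moment at which its call begins. There is no depth.
- r.close_job(): hands the job in; it is judged then, once.
The state is a dict: "time": time; "joint_positions": joint angles; "joint_vel": joint speeds; "joint_torque": joint torques, N m; "ee_pos": TCP position; "eef_rot": TCP orientation; "ft_force": force on the tool from outside, world axes, zero at the start; "torque": the same for the moment, N m; "width": finger opening in m; "grip_force": force on a finger pad.
Only numpy, scipy, OpenCV 4.12 (cv2) and the standard library are available. Lean on these libraries where they do the work, as an engineer would, in place of code of your own. Each camera call takes 0.05 s, during which the arm holds its last target. There are 200 camera calls.

## Task

Sort the two washed white stirring bars that lie loose in the enamel tray. Take one at a time: let it settle freely in the stepped aluminium length gauge, where it sinks to the ledge of its length, then put it into the compartment of the storage case whose trough is made for that length. When both are stored, shut the clear lid of the case fully, leaving the petri dish, tape roll and marker where they are.

Things in the scene. Friction and masses are not known exactly. Their poses are not given: they have to be found in the camera images.
- bar_1_center (a point): octagonal white PTFE magnetic stirring bar with a thin pivot ring round its middle; 10 mm across its flats, blunt ends; it is 40, 50 or 60 mm long, which is not known beforehand (the two loose bars differ): the gauge tells. Point at its centre; x runs along the bar (both ends alike), which starts lying flat in the tray
- bar_2_center (a point): octagonal white PTFE magnetic stirring bar with a thin pivot ring round its middle; 10 mm across its flats, blunt ends; it is 40, 50 or 60 mm long, which is not known beforehand (the two loose bars differ): the gauge tells. Point at its centre; x runs along the bar (both ends alike), which starts lying flat in the tray
- gauge: fixed aluminium length gauge, base 44 (x) x 98 (y) x 5 mm, 37 mm high; origin: centre of its underside. Two mirrored stepped jaws face each other along y and form a slot along y, 14 mm wide in x between low cheeks. The middle 30 mm between the jaws is open, down to the base and out to both sides in x, for the fingers
- gauge_slot (a point): middle of the gauge's slot at the top ledges, 28 mm above the worktop. The slot is 63 mm long (y) above the top ledges, 53 mm above the middle ones (20 mm above the worktop), 43 mm above the lowest (12 mm). A bar laid along y sinks to the lowest ledges that take it: its centre then lies 33 mm above the worktop if 60 mm long, 25 if 50, 17 if 40; cheeks stand 8 mm above each ledge
- case: fixed grey storage case, 86 (x) x 172 (y) x 20 mm high, open on top, walls 4 mm; origin: centre of its underside on the worktop; the three troughs lie side by side along y, the lid is hinged on its +x (far) rim
- compartment_40: grey trough insert for 40 mm bars in the storage case, 76 x 53 x 13 mm outside; its open trough is 48 mm long (along x) x 45 mm wide (y) x 10 mm deep, floor 3 mm thick. Origin: centre of its underside, 4 mm above the worktop; top face 17 mm above the worktop. The three inserts stand side by side in the case in any order; two 40 mm bars already lie in this one
- compartment_50: grey trough insert for 50 mm bars in the storage case, 76 x 53 x 13 mm outside; its open trough is 58 mm long (along x) x 45 mm wide (y) x 10 mm deep, floor 3 mm thick. Origin: centre of its underside, 4 mm above the worktop; top face 17 mm above the worktop. The three inserts stand side by side in the case in any order; empty at the start
- compartment_60: grey trough insert for 60 mm bars in the storage case, 76 x 53 x 13 mm outside; its open trough is 68 mm long (along x) x 45 mm wide (y) x 10 mm deep, floor 3 mm thick. Origin: centre of its underside, 4 mm above the worktop; top face 17 mm above the worktop. The three inserts stand side by side in the case in any order; empty at the start
- case_lid (a joint): clear lid of the case, 87 mm from hinge to edge, 172 mm wide, 2.5 mm thick, light (60 g); 0 = shut, 2.0 rad = leaning back at its stop; starts open at 1.8 to 2.0. Pushed toward the robot past upright it falls shut by itself
- lid_edge (a point): middle of the lid's free edge, 89 mm from the hinge, where a 10 mm grey tab begins
- lid_hinge (a point): middle of the lid's hinge line, 20 mm above the worktop; the line runs along the case's y
- drain_tray: fixed white enamelled tray, 214 x 304 x 36 mm, with a dark ribbed rubber mat covering its floor, whose top is 4 mm above the worktop; origin: centre of its underside
- petri_dish: loose closed petri dish lying in the tray, 62 mm across, 16 mm high, origin under its centre; leave it alone
- tape: loose roll of paper tape lying flat, 62 mm across, 19 mm high, origin under its centre; leave it alone
- marker: loose white marker with a red cap lying on the worktop, 15 x 122 x 17 mm, long along y, origin under its centre; leave it alone

How it is judged:
By the outcome, as a careful person would: the job done as asked, in the order asked, and still so for the second after the job is handed in, with the robot touching nothing.
It also fails if it takes over 72 s, if anything falls off the work surface, if the arm or the gripper's body presses on something with over 40 N, if the wrist force passes 120 N, or if a joint passes its speed limit or range.

## Working session

There is one attempt and no reset: what is moved stays moved. The work goes in short steps, Python scripts to look and compute and a tool call to move; the robot and the scene stay as the last step left them, time stands still between calls to the robot, and variables do not carry over. Pictures are saved under pics/ and viewed, at most 10 in all, crops included, and the job is handed in when it is done.

Besides the shell and the picture viewer there is one more tool, called after ">>>" as name(argument=value, ...), one argument or row to a line, values as JSON. drive_tool: Moves the arm, as the interface text tells. Its arguments: {"type":"object","properties":{"series":{"type":"array"},"hand":{"type":"number"},"newtons":{"type":"number"}},"required":["series"]}

```bash
ls; mkdir -p pics
cat > h.py <<'E'
import sys,cv2,numpy as np
sys.path.insert(0,'.')
from bench import r,vision
def snap(n,name,crop=None,s=1):
    c=vision.camera(n); im=c['color'][:,:,::-1]
    if crop: x0,y0,x1,y1=crop; im=im[y0:y1,x0:x1]
    if s!=1: im=cv2.resize(im,None,fx=s,fy=s,interpolation=cv2.INTER_CUBIC)
    cv2.imwrite('pics/'+name,im); return c
def ray(c,uv,z):
    K,R,t=map(np.array,(c['intrinsics'],c['R'],c['t']))
    d=R.T@np.linalg.solve(K,[uv[0],uv[1],1.]); o=-R.T@t
    return o+d*(z-o[2])/d[2]
def proj(c,X):
    K,R,t=map(np.array,(c['intrinsics'],c['R'],c['t']))
    p=K@(R@np.array(X)+t); return p[:2]/p[2]
E
python3 - <<'E'
from h import *
for n in('top','scene'):
    c=snap(n,n+'0.png'); print(n,-np.array(c['R']).T@c['t'],c['intrinsics'],np.round(c['R'],3).tolist())
print(r.read_state(), r.finger_overhang)
E
```

```text
pics
top [ 0.32352848 -0.02944371  1.37414704] [[561.07566958   0.         317.25584324]
 [  0.         561.07566958 241.86674638]
 [  0.           0.           1.        ]] [[-0.022, -1.0, -0.014], [-0.99, 0.024, -0.139], [0.139, 0.011, -0.99]]
scene [-0.21289006 -0.65598672  0.91670581] [[590.53996462   0.         321.57520162]
 [  0.         590.53996462 229.49184156]
 [  0.           0.           1.        ]] [[0.637, -0.77, -0.019], [-0.526, -0.416, -0.742], [0.563, 0.483, -0.67]]
{'time': 0.1, 'joint_positions': array([-1.3445864 ,  0.33281092, -0.06470542,  1.46082596,  0.02157462,
        1.34985265, -0.08853999]), 'joint_vel': array([ 0.00102092, -0.00136262,  0.00014096, -0.00400733,  0.00043574,
       -0.00022807, -0.00122524]), 'joint_torque': array([ 1.54425652e-03, -6.24545360e+01,  2.45161552e-02, -3.90712237e+01,
       -6.15367549e-02,  3.66909499e-02,  8.25737584e-05]), 'ee_pos': array([0.15382032, 0.60545806, 0.22984705]), 'eef_rot': array([ 1.24095150e-01,  9.92270141e-01, -5.98227758e-04, -6.23731434e-05]), 'ft_force': array([-0.11000105, -0.06207994, -0.63690756]), 'torque': array([ 0.01261107, -0.05903162,  0.01189764]), 'grip_force': 0.0, 'width': 0.08703309239235875} 0.008
```

View pics/top0.png

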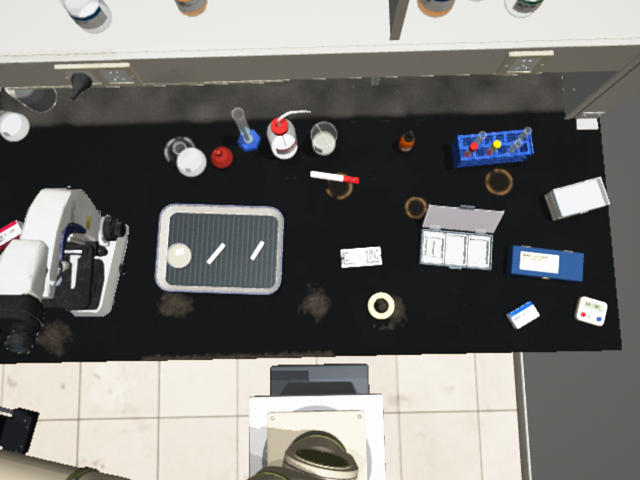

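View pics/scene0.png

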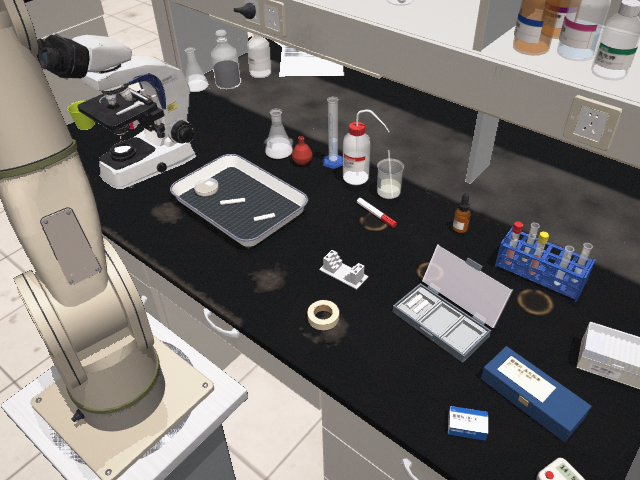

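Run:
```python
from h import *
c=vision.camera('top');im=c['color'][:,:,::-1]
s=vision.camera('scene');si=s['color'][:,:,::-1]
def cr(i,x0,y0,w,h,k): return cv2.resize(i[y0:y0+h,x0:x0+w],None,fx=k,fy=k,interpolation=cv2.INTER_CUBIC)
O=np.zeros((600,800,3),np.uint8)
def put(a,x,y): O[y:y+a.shape[0],x:x+a.shape[1]]=a
put(cr(im,335,240,56,34,7),0,0); put(cr(im,200,232,80,38,5),395,0)
put(cr(im,412,200,100,75,4),0,245); put(cr(si,388,240,130,116,3),405,245)
cv2.imwrite('pics/c1.png',O)
g=cv2.cvtColor(im,cv2.COLOR_BGR2GRAY)
m=(g[232:272,200:275]>150).astype(np.uint8)
n,l,st,ce=cv2.connectedComponentsWithStats(m)
for i in range(1,n):
    if st[i,4]<25: continue
    w=np.clip(g[232:272,200:275].astype(float)-80,0,None)*(cv2.dilate((l==i).astype(np.uint8),np.ones((3,3))))
    ys,xs=np.nonzero(w); ww=w[ys,xs]
    P=np.array([ray(c,(x+200,y+232),.0105)[:2] for x,y in zip(xs,ys)])
    mu=np.average(P,axis=0,weights=ww);C=np.cov(P.T,aweights=ww);e,v=np.linalg.eigh(C)
    print(st[i],mu,'len~',np.sqrt(12*e[1]),'wid',np.sqrt(12*e[0]),'ang',np.degrees(np.arctan2(v[1,1],v[0,1])))
```

```text
[ 50   9  14  19 103] [0.49832909 0.13358357] len~ 0.0518607390577095 wid 0.012952864707582867 ang 147.62523208375913
[  6  11  19  21 125] [0.49283745 0.2352485 ] len~ 0.06175414141544408 wid 0.01274348428618962 ang 139.73575130361445
```

View pics/c1.png

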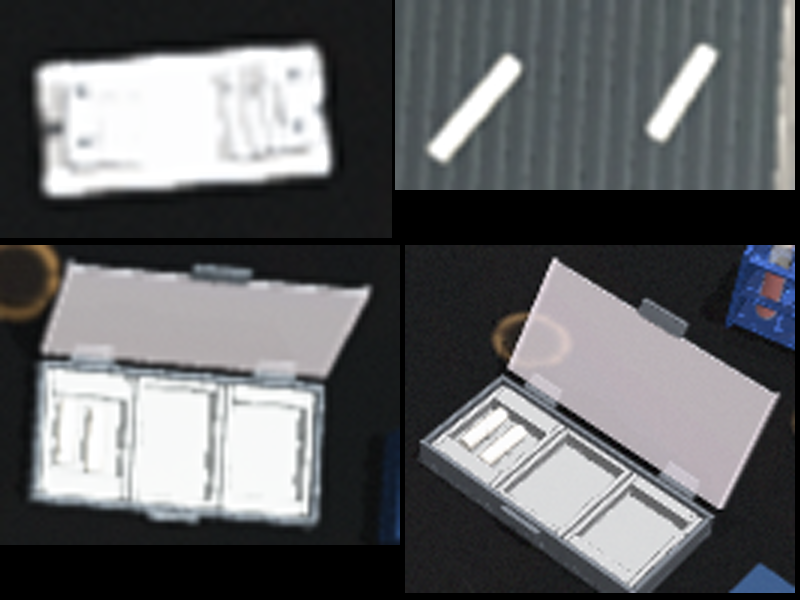

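Run:
```python
from h import *
from scipy.optimize import least_squares
c=vision.camera('top');s=vision.camera('scene')
def cr(c,x0,y0,w,h,k):
    i=c['color'][:,:,::-1][y0:y0+h,x0:x0+w].astype(float)
    i=255*(i/255)**3; return cv2.resize(i.clip(0,255).astype(np.uint8),None,fx=k,fy=k,interpolation=cv2.INTER_CUBIC)
O=np.zeros((600,800,3),np.uint8)
def put(a,x,y): O[y:y+a.shape[0],x:x+a.shape[1]]=a
put(cr(c,335,240,56,34,7),0,0); put(cr(c,412,225,100,52,4),395,0); put(cr(s,310,240,70,55,7),0,215)
cv2.imwrite('pics/c2.png',O)
px=[(412+x/4,200+(y-245)/4) for x,y in[(38,360),(325,378),(317,523),(32,500)]]
P=np.array([ray(c,p,.02)[:2] for p in px]);print(P)
L=np.array([[.043,.086],[.043,-.086],[-.043,-.086],[-.043,.086]])
f=lambda q:(L@np.array([[np.cos(q[2]),np.sin(q[2])],[-np.sin(q[2]),np.cos(q[2])]])+q[:2]-P).ravel()
q=least_squares(f,[*P.mean(0),0]);print('case',q.x[:2],np.degrees(q.x[2]),q.fun*1000)
```

```text
[[ 0.53982739 -0.26998774]
 [ 0.52454308 -0.44347081]
 [ 0.43635468 -0.43290338]
 [ 0.45425357 -0.26228745]]
case [ 0.48874468 -0.35216235] -5.607783661068065 [ 0.11525171 -0.78806818 -1.40794803  1.51817396  1.19203866 -0.64550371
  0.10065767 -0.08460207]
```

View pics/c2.png

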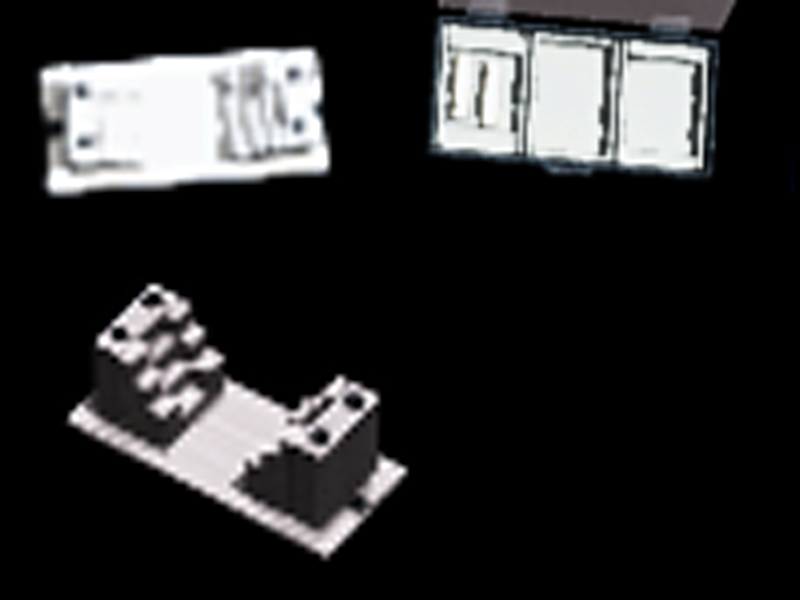

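Run:
```python
from h import *
from scipy.optimize import least_squares
c=vision.camera('top');s=vision.camera('scene')
T=lambda x,y:(335+(x+.5)/7-.5,240+(y+.5)/7-.5); S=lambda x,y:(310+(x+.5)/7-.5,240+(y-215+.5)/7-.5)
# order: far-left(+x,+y), far-right(+x,-y), near-right, near-left
A=np.array([ray(c,T(*p),.037)[:2] for p in[(83,92),(294,74),(297,126),(84,142)]])
B=np.array([ray(s,S(*p),.037)[:2] for p in[(152,299),(354,401),(319,437),(119,333)]])
D=np.array([ray(s,S(*p),.005)[:2] for p in[(406,466),(325,548),(70,411)]])
E=np.array([ray(c,T(*p),.005)[:2] for p in[(328,172),(50,192),(42,72)]])
for X in(A,B):
    d=X[[0,3]].mean(0)-X[[1,2]].mean(0);print(X.mean(0),np.degrees(np.arctan2(-d[0],d[1])),np.linalg.norm(d),np.linalg.norm(X[0]-X[3]))
print('scene base ctr',(D[0]+D[2])/2,D,'top base',(E[0]+E[2])/2)
d=D[2]-D[1];print(np.degrees(np.arctan2(-d[0],d[1])),np.linalg.norm(d))
d=E[1]-E[0];print(np.degrees(np.arctan2(-d[0],d[1])),np.linalg.norm(d))
# case rim in scene (crop 3x, off 388,240)
Q=lambda x,y:(388+(x-405+.5)/3-.5,240+(y-245+.5)/3-.5)
P=np.array([ray(s,Q(*p),.02)[:2] for p in[(503,378),(716,516),(419,447)]]);print('case scene',P)
```

```text
[ 0.47673743 -0.12089146] 3.268299350945245 0.0727879868200573 0.017223458777746087
[ 0.47791187 -0.1208203 ] 2.5345707078143307 0.07386227670597546 0.017705996253368935
scene base ctr [ 0.47924854 -0.12074145] [[ 0.50199712 -0.16789185]
 [ 0.46013437 -0.16892033]
 [ 0.45649996 -0.07359104]] top base [ 0.47571803 -0.12123899]
2.183334485615489 0.09539854619869946
2.7992158178490447 0.097410132755735
case scene [[ 0.53798395 -0.27447503]
 [ 0.52159882 -0.44284258]
 [ 0.45167322 -0.26468491]]
```

>>> drive_tool(
  series=[
    [[1.2, -4.6, 0], 0],
    [[1.2, -4.6, 0], 0],
    [[1.2, -4.6, 0], 0],
    [[1.2, -4.6, 0], -3],
    [[3, -2.9, 0], -3],
    [[3, -2.9, 0], -3],
    [[3, -2.9, 0], -3],
    [[3, -2.9, 0], -3],
    [[3, -2.9, 0], -3],
    [[3, -2.9, 0], 0],
  ],
  hand=0.5,
  newtons=15,
)

```text
time: 1.65
ee_pos: [0.3828, 0.2467, 0.2308]
eef_rot: [0.278, 0.961, 0.0, 0.0]
ft_force: [1.1, 1.2, 0.2]
width: 0.0435
grip_force: 0.0
```

>>> drive_tool(
  series=[
    [[3, -2.9, 0], 0],
    [[3, -2.9, 0], 0],
    [[3, -2.9, 0], 0],
    [[2.8, -2.7, 0], 0],
    [[0, 0, -4], 0],
    [[0, 0, -4], 0],
    [[0, 0, -4], 0],
    [[0, 0, -2], 0],
    [[0, 0, 0], 0],
    [[0, 0, 0], 0],
  ],
)

```text
time: 2.9
ee_pos: [0.5005, 0.134, 0.0916]
eef_rot: [0.278, 0.961, 0.001, 0.001]
ft_force: [0.1, 0.1, 0.6]
width: 0.0434
grip_force: 0.0
```

```bash
cat > st.py <<'E'
from h import *
s=r.read_state(); q=s['eef_rot']; y=np.degrees(2*np.arctan2(q[1],q[0]))-90
print('t',round(s['time'],2),'p',np.round(np.array(s['ee_pos'])*1000,1),'yaw_close',round(y,1),'q',np.round(q,3),'f',np.round(s['ft_force'],1),'w',round(s['width']*1000,1),'g',s['grip_force'],'j7',round(s['joint_positions'][6],2))
E
python3 st.py
```

```text
t 2.9 p [500.5 134.   91.6] yaw_close 57.7 q [0.278 0.961 0.001 0.001] f [0.1 0.1 0.6] w 43.4 g 0.0 j7 0.76
```

>>> drive_tool(
  series=[
    [[-0.2, 0, -2.5], 0],
    [[0, 0, -2.5], 0],
    [[0, 0, -1.5], 0],
    [[0, 0, -0.8], 0],
    [[0, 0, -0.4], 0],
    [[0, 0, 0], 0],
    [[0, 0, 0], 0],
    [[0, 0, 0], 0],
    [[0, 0, 0], 0],
    [[0, 0, 0], 0],
  ],
)

```text
time: 4.15
ee_pos: [0.4979, 0.1338, 0.0137]
eef_rot: [0.278, 0.961, 0.0, 0.0]
ft_force: [-0.8, 0.4, 0.1]
width: 0.0439
grip_force: 0.0
```

>>> drive_tool(
  series=[
    [[0, 0, 0], 0],
    [[0, 0, 0], 0],
    [[0, 0, 0], 0],
    [[0, 0, 0], 0],
    [[0, 0, 0], 0],
    [[0, 0, 0], 0],
    [[0, 0, 3], 0],
    [[0, 0, 4], 0],
    [[0, 0, 3], 0],
    [[0, 0, 0], 0],
  ],
  hand=1,
)

```text
time: 5.4
ee_pos: [0.4992, 0.1343, 0.1157]
eef_rot: [0.278, 0.961, 0.002, 0.001]
ft_force: [-0.0, 0.0, -0.4]
width: 0.009
grip_force: 15.0
```

```bash
python3 st.py
```

```text
t 5.4 p [499.2 134.3 115.7] yaw_close 57.7 q [0.278 0.961 0.002 0.001] f [-0.   0.  -0.4] w 9.0 g 14.99995619058609 j7 0.75
```

>>> drive_tool(
  series=[
    [[-0.3, -4.25, 0], -9.2],
    [[-0.3, -4.25, 0], -9.2],
    [[-0.3, -4.25, 0], -9.2],
    [[-0.3, -4.25, 0], -9.1],
    [[-0.3, -4.25, 0], -9.1],
    [[-0.5, -4.25, 0], -9.1],
    [[0, 0, -2], 0],
    [[0, 0, -2], 0],
    [[0, 0, 0], 0],
    [[0, 0, 0], 0],
  ],
)

```text
time: 6.65
ee_pos: [0.4779, -0.1213, 0.0738]
eef_rot: [0.689, 0.724, -0.0, 0.0]
ft_force: [0.8, -0.4, 0.2]
width: 0.0094
grip_force: 15.0
```

```bash
python3 st.py
python3 - <<'E'
from h import *
c=vision.camera('top');s=vision.camera('scene')
def cr(c,x0,y0,w,h,k):
    i=c['color'][:,:,::-1][y0:y0+h,x0:x0+w].astype(float)
    i=255*(i/255)**2; return cv2.resize(i.clip(0,255).astype(np.uint8),None,fx=k,fy=k,interpolation=cv2.INTER_CUBIC)
O=np.zeros((600,800,3),np.uint8)
O[:400,:400]=cr(c,320,215,80,80,5); O[:600,400:]=cr(s,300,190,80,120,5)
cv2.imwrite('pics/c3.png',O)
E
```

```text
t 6.65 p [ 477.9 -121.3   73.8] yaw_close 2.8 q [ 0.689  0.724 -0.     0.   ] f [ 0.8 -0.4  0.2] w 9.4 g 14.999869018793106 j7 0.38
```

View pics/c3.png

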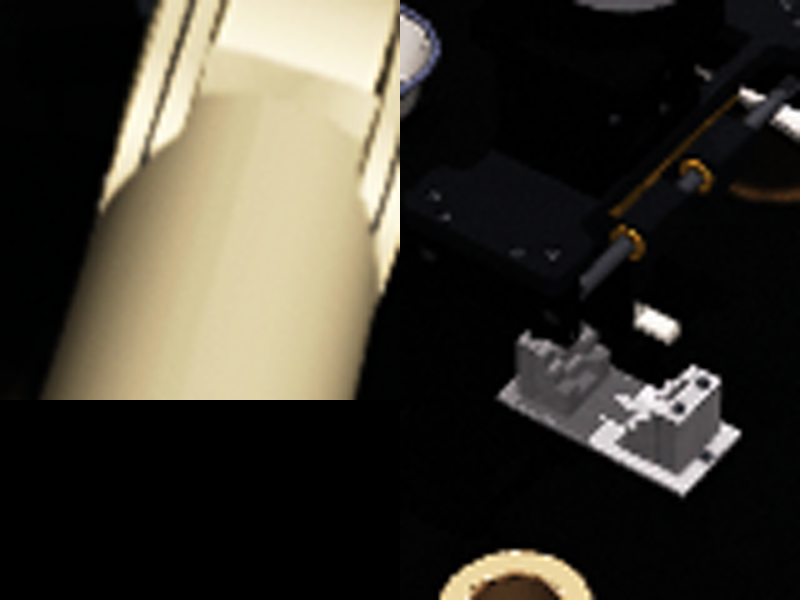

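Run:
```python
from h import *
s=vision.camera('scene')
for L in(.05,.06,.04):
  a=np.radians(92.8);ctr=np.array([.4779,-.1213,.069])
  p=proj(s,ctr-L/2*np.array([np.cos(a),np.sin(a),0]));print(L,(p[0]-300)*5+402,(p[1]-190)*5+2)
print(ray(s,(300+(673-402)/5,190+(333-2)/5),.069))
```

```text
0.05 668.8908383513897 328.81077591638496
0.06 679.0240808681331 333.84777509583853
0.04 658.7957987746204 323.7927665298808
[ 0.47823136 -0.14904991  0.069     ]
```

>>> drive_tool(
  series=[
    [[0, 0.2, -1], 0],
    [[0, 0, -1], 0],
    [[0, 0, -0.7], 0],
    [[0, 0, -0.4], 0],
    [[0, 0, -0.2], 0],
    [[0, 0, -0.2], 0],
    [[0, 0, -0.2], 0],
    [[0, 0, -0.2], 0],
    [[0, 0, -0.2], 0],
    [[0, 0, 0], 0],
  ],
)

```text
time: 8.05
ee_pos: [0.4779, -0.1189, 0.0325]
eef_rot: [0.689, 0.725, 0.0, -0.0]
ft_force: [0.6, 2.9, -0.3]
width: 0.009
grip_force: 15.0
```

>>> drive_tool(
  series=[
    [[0, 0, 0], 0],
    [[0, 0, 0], 0],
    [[0, 0, 0], 0],
    [[0, 0, 0], 0],
    [[0, 0, 3], 0],
    [[0, 0, 4], 0],
    [[0, 0, 4], 0],
    [[0, 0, 2], 0],
    [[0, 0, 0], 0],
    [[0, 0, 0], 0],
  ],
  hand=0.6,
)

```text
time: 9.3
ee_pos: [0.4774, -0.1191, 0.1617]
eef_rot: [0.689, 0.724, -0.0, -0.0]
ft_force: [-0.6, 0.2, 0.3]
width: 0.0349
grip_force: 0.0
```

Run:
```python
from h import *
s=snap('scene','c4.png',(310,240,380,290),8)
a=np.radians(92.8)
for L,z in((.05,.025),(.06,.033),(.04,.017)):
  for sg in(-1,1):
    p=proj(s,np.array([.4777,-.1208,z])+sg*L/2*np.array([np.cos(a),np.sin(a),0]));print(L,(p[0]-310)*8+4,(p[1]-240)*8+4)
```

```text
0.05 346.2192541174518 246.49659722451497
0.05 191.2243760461106 167.24439740883372
0.06 362.59706320602845 233.18432957966024
0.06 175.78837801794498 138.13721272219345
0.04 330.0429400765688 259.645084965141
0.04 206.58468465959095 196.20885690413388
```

View pics/c4.png

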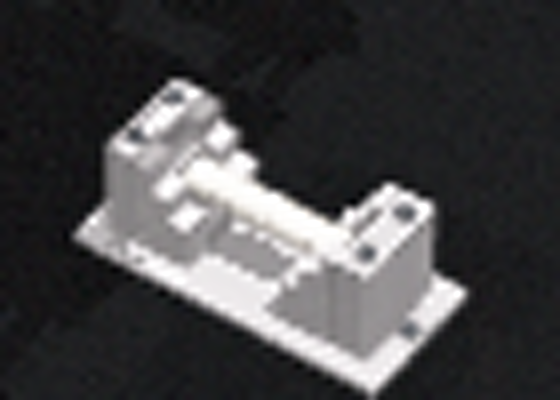

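>>> drive_tool(
  series=[
    [[0, -0.1, -4], 0],
    [[0, 0, -4], 0],
    [[0, 0, -3], 0],
    [[0, 0, -1.5], 0],
    [[0, 0, -0.9], 0],
    [[0, 0, 0], 0],
    [[0, 0, 0], 0],
    [[0, 0, 0], 0],
    [[0, 0, 0], 0],
    [[0, 0, 0], 0],
  ],
)

```text
time: 10.6
ee_pos: [0.478, -0.1202, 0.0288]
eef_rot: [0.689, 0.724, 0.0, 0.0]
ft_force: [0.3, -0.1, 0.5]
width: 0.0346
grip_force: 0.0
```

>>> drive_tool(
  series=[
    [[0, 0, 0], 0],
    [[0, 0, 0], 0],
    [[0, 0, 0], 0],
    [[0, 0, 0], 0],
    [[0, 0, 0], 0],
    [[0, 0, 2], 0],
    [[0, 0, 4], 0],
    [[0, 0, 4], 0],
    [[0, 0, 2], 0],
    [[0, 0, 0], 0],
  ],
  hand=1,
)

```text
time: 11.85
ee_pos: [0.4788, -0.1202, 0.1497]
eef_rot: [0.689, 0.725, 0.001, 0.001]
ft_force: [-0.7, 0.3, -0.9]
width: 0.0095
grip_force: 15.0
```

>>> drive_tool(
  series=[
    [[0.1, -3.6, 0], 10.2],
    [[0.1, -3.6, 0], 10.2],
    [[0, -3.6, 0], 10.2],
    [[0, -3.6, 0], 10.2],
    [[0, -3.6, 0], 10.2],
    [[0, -3.6, 0], 10.2],
    [[0, -3.6, 0], 10.3],
    [[0, -3.5, 0], 10.2],
    [[0, 0, -2], 0],
    [[0, 0, 0], 0],
  ],
)

```text
time: 13.1
ee_pos: [0.4787, -0.4057, 0.1254]
eef_rot: [0.049, 0.999, 0.001, -0.002]
ft_force: [0.6, 0.3, 1.0]
width: 0.0093
grip_force: 15.0
```

```bash
python3 st.py
python3 - <<'E'
from h import *
s=snap('scene','c5.png',(380,240,520,360),5)
q=np.radians(-5.5);R=np.array([[np.cos(q),-np.sin(q)],[np.sin(q),np.cos(q)]])
for l in((-.029,-.0545),(.029,-.0545),(0,-.032),(0,-.077)):
    p=proj(s,[*(np.array([.4875,-.353])+R@l),.017]);print((p-[380,240])*5+2)
E
```

```text
t 13.1 p [ 478.7 -405.7  125.4] yaw_close 84.4 q [ 0.049  0.999  0.001 -0.002] f [0.6 0.3 1. ] w 9.3 g 15.000037997961044 j7 2.33
[376.59574856 519.48612776]
[466.34824334 431.15277878]
[372.86599308 441.71672439]
[472.35270156 508.46043194]
```

View pics/c5.png

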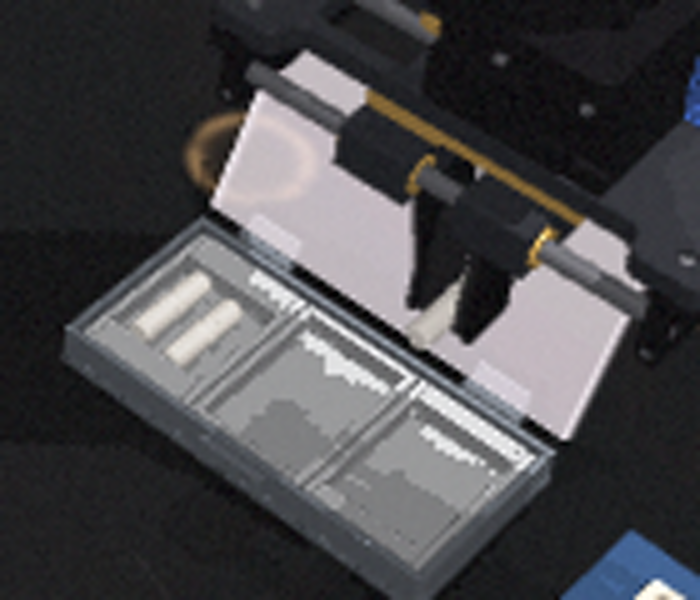

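Run:
```python
from h import *
c=vision.camera('top');g=cv2.cvtColor(cv2.imread('pics/top0.png'),cv2.COLOR_BGR2GRAY).astype(np.float32)
s=vision.camera('scene');g2=cv2.cvtColor(cv2.imread('pics/scene0.png'),cv2.COLOR_BGR2GRAY).astype(np.float32)
q=np.radians(-5.5);R=np.array([[np.cos(q),-np.sin(q)],[np.sin(q),np.cos(q)]])
for n,cc,gg in(('top',c,g),('scene',s,g2)):
  for ly in(.0545,0,-.0545):
    row=[]
    for lx in np.arange(-44,45,2):
        v=[]
        for dy in np.arange(-.012,.0121,.003):
            p=proj(cc,[*(np.array([.4875,-.353])+R@[lx/1000,ly+dy]),.017])
            v.append(cv2.getRectSubPix(gg,(1,1),(float(p[0]),float(p[1])))[0,0])
        row.append(int(np.mean(v)))
    print(n,ly,row)
```

```text
top 0.0545 [36, 78, 136, 179, 215, 242, 251, 250, 249, 249, 246, 240, 235, 243, 243, 241, 239, 238, 238, 238, 239, 240, 242, 241, 240, 240, 239, 237, 236, 239, 242, 244, 247, 241, 221, 216, 240, 249, 249, 249, 248, 237, 193, 146, 153]
top 0 [159, 162, 158, 191, 224, 246, 246, 248, 249, 249, 249, 249, 249, 249, 249, 249, 249, 249, 249, 249, 249, 249, 249, 249, 249, 249, 249, 249, 249, 249, 249, 249, 249, 249, 249, 249, 249, 245, 223, 203, 217, 220, 165, 146, 119]
top -0.0545 [70, 127, 170, 210, 241, 250, 249, 247, 245, 248, 249, 249, 249, 248, 248, 249, 249, 249, 249, 249, 249, 249, 249, 249, 249, 248, 249, 249, 249, 248, 248, 248, 248, 249, 247, 233, 215, 225, 248, 250, 240, 198, 143, 145, 139]
scene 0.0545 [65, 65, 72, 117, 154, 199, 217, 218, 218, 218, 218, 195, 192, 210, 222, 223, 226, 222, 223, 218, 221, 225, 224, 229, 227, 231, 231, 232, 230, 232, 232, 211, 160, 128, 108, 148, 211, 218, 219, 218, 218, 209, 148, 85, 111]
scene 0 [129, 119, 98, 137, 174, 213, 215, 218, 218, 218, 218, 218, 218, 218, 218, 218, 218, 218, 218, 218, 218, 218, 218, 218, 218, 218, 218, 218, 218, 218, 218, 218, 218, 218, 217, 200, 134, 105, 102, 115, 187, 184, 97, 87, 124]
scene -0.0545 [64, 72, 119, 149, 194, 217, 217, 217, 212, 217, 217, 217, 217, 217, 217, 217, 217, 217, 217, 217, 217, 217, 217, 217, 217, 217, 217, 217, 217, 218, 217, 217, 204, 139, 103, 101, 115, 189, 217, 217, 214, 150, 80, 112, 129]
```

>>> drive_tool(
  series=[
    [[0.4, -0.2, -2], 0],
    [[0, 0, -3], 0],
    [[0, 0, -2.5], 0],
    [[0, 0, -1.5], 0],
    [[0, 0, -0.7], 0],
    [[0, 0, -0.4], 0],
    [[0, 0, -0.2], 0],
    [[0, 0, 0], 0],
    [[0, 0, 0], 0],
    [[0, 0, 0], 0],
  ],
)

```text
time: 14.5
ee_pos: [0.484, -0.4093, 0.0259]
eef_rot: [0.048, 0.999, -0.0, 0.0]
ft_force: [0.4, 0.8, 1.5]
width: 0.0094
grip_force: 15.0
```

>>> drive_tool(
  series=[
    [[0, 0, 0], 0],
    [[0, 0, 0], 0],
    [[0, 0, 0], 0],
    [[0, 0, 0], 0],
    [[0, 0, 2], 0],
    [[0, 0, 3], 0],
    [[0, 0, 4], 0],
    [[0, 0, 3], 0],
    [[0, 0, 0], 0],
    [[0, 0, 0], 0],
  ],
  hand=0.83,
)

```text
time: 15.75
ee_pos: [0.4838, -0.4091, 0.1459]
eef_rot: [0.048, 0.999, 0.0, 0.0]
ft_force: [-0.7, 0.3, -0.3]
width: 0.0146
grip_force: 0.0
```

```bash
python3 st.py
python3 - <<'E'
from h import *
snap('scene','c6.png',(380,240,520,360),5)
E
```

```text
t 15.75 p [ 483.8 -409.1  145.9] yaw_close 84.5 q [0.048 0.999 0.    0.   ] f [-0.7  0.3 -0.3] w 14.6 g 0.0 j7 2.33
```

View pics/c6.png

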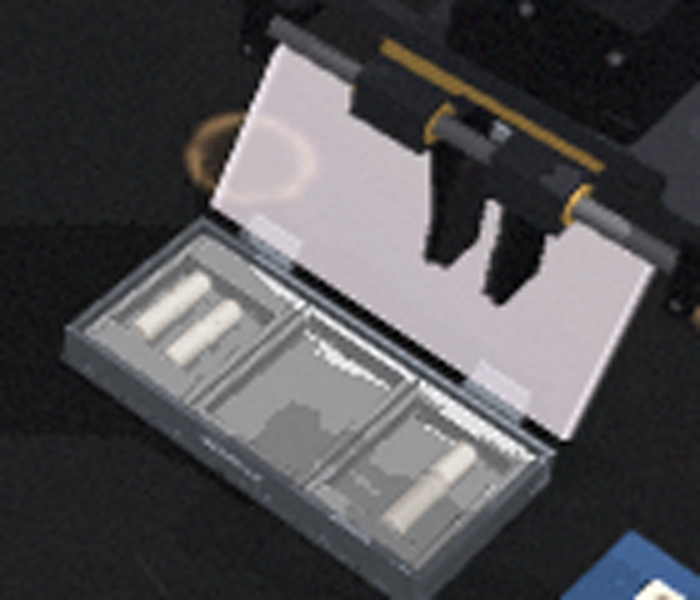

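>>> drive_tool(
  series=[
    [[0.1, 5.5, 0], -3.5],
    [[0.1, 5.5, 0], -3.5],
    [[0.1, 5.5, 0], -3.5],
    [[0.1, 5.5, 0], -3.5],
    [[0.1, 5.5, 0], -3.5],
    [[0.1, 5.5, 0], -3.5],
    [[0.1, 5.5, 0], -3.5],
    [[0.1, 5.5, 0], -3.5],
    [[0.1, 5.5, 0], -3.5],
    [[0.1, 5.5, 0], -3.3],
  ],
  hand=0.6,
)

```text
time: 17.05
ee_pos: [0.4932, 0.1424, 0.145]
eef_rot: [0.345, 0.939, -0.0, -0.0]
ft_force: [1.6, -0.7, -0.6]
width: 0.0344
grip_force: 0.0
```

>>> drive_tool(
  series=[
    [[0, 4.7, 0], 0],
    [[0, 4.6, 0], 0],
    [[0, 0, -2], 0],
    [[0, 0, -3], 0],
    [[0, 0, -2], 0],
    [[0, 0, 0], 0],
    [[0, 0, 0], 0],
    [[0, 0, 0], 0],
    [[0, 0, 0], 0],
    [[0, 0, 0], 0],
  ],
)

```text
time: 18.3
ee_pos: [0.494, 0.2339, 0.0759]
eef_rot: [0.344, 0.939, 0.0, 0.0]
ft_force: [1.0, -0.1, 0.5]
width: 0.0347
grip_force: 0.0
```

```bash
python3 st.py
python3 - <<'E'
from h import *
c=vision.camera('scene');g=cv2.cvtColor(c['color'],cv2.COLOR_RGB2GRAY)
a=np.radians(139.7);d=np.array([np.cos(a),np.sin(a)]);n=np.array([-d[1],d[0]])
b=np.array([.4928,.2352])
p=proj(c,[*b,.009]).astype(int);print(p)
sub=g[p[1]-16:p[1]+17,p[0]-24:p[0]+25]
print('\n'.join(' '.join('%3d'%v for v in row[::1]) for row in sub[4:29,4:46]))
E
```

```text
t 18.3 p [494.  233.9  75.9] yaw_close 49.7 q [0.344 0.939 0.    0.   ] f [ 1.  -0.1  0.5] w 34.7 g 0.0 j7 0.45
[231 201]
215 213 221 209 178 164 143  67  49  53  59  54  49  47  33  17  15  23  28  27  26  32  35  46  45  40  57  58  60  71  78  71  61  67  67  69  78  77  64  67  67  71
214 227 166 178 174 157 109  47  44  44  37  42  40  37  43  50  45  39  35  38  40  43  47  59  62  61  59  70  74  69  63  62  68  68  80  90  80  71  69  70  67  79
159 182 180 178 167 130  66  46  42  37  37  42  43  48  41  37  38  37  40  69  51  45  41  60  58  60  71  66  63  64  61  62  75  80  80  69  68  70  68  80  91  75
187 185 177 169 138  73  46  38  42  38  38  47  51  41  37  37  41  43  45  68  42  40  38  40  66  77  71  60  60  62  62  68  78  70  67  69  67  68  79  78  69  71
183 178 165 133  65  37  41  39  35  43  48  46  44  37  39  40  47  50  41  39  36  40  37  71  70  62  60  60  62  71  77  70  68  69  70  69  79  89  79  69  67  70
166 125  83  44  39  37  40  42  45  47  39  38  39  39  43  49  45  39  37  41  41  46  50  46  61  61  61  58  69  67  57  70  68  68  7
[... 2521 characters left out ...]
  66  68  70  78  91  80  69
 45  46  55  47  41  36  39  36  40  45  47  40  36  38  41  41  46  44  41  39  39  59  43  42  44  61  59  61  58  64  75  70  62  68  67  71  79  86  79  69  68  68
 51  59  53  39  38  37  36  45  53  43  36  39  38  34  45  51  45  39  38  40  36  43  48  46  40  38  61  61  68  80  71  61  62  63  69  78  89  81  70  70  69  69
 53  47  36  39  38  42  46  45  39  40  40  37  43  44  42  38  37  40  38  45  49  45  39  39  39  41  71  77  69  63  60  60  63  77  90  81  69  68  71  69  82  89
 48  39  36  37  42  53  44  39  38  35  40  42  48  40  39  35  36  38  43  47  43  40  38  42  40  45  74  63  64  61  63  59  69  74  62  68  69  70  68  80  79  69
```

Run:
```python
from h import *
c=vision.camera('scene')
A=ray(c,(219.6,202.4),.009);B=ray(c,(244.6,199.8),.009);print(A,B,(A+B)/2,np.linalg.norm(A-B),np.degrees(np.arctan2(*(A-B)[1::-1])))
```

```text
[0.47168269 0.2547374  0.009     ] [0.51651268 0.21396342 0.009     ] [0.49409768 0.23435041 0.009     ] 0.06059904773228042 137.71271021133842
```

>>> drive_tool(
  series=[
    [[0, 0, -2.5], 0],
    [[0, 0, -2], 0],
    [[0, 0, -1], 0],
    [[0, 0, -0.5], 0],
    [[0, 0, -0.2], 0],
    [[0, 0, 0], 0],
    [[0, 0, 0], 0],
    [[0, 0, 0], 0],
    [[0, 0, 0], 0],
    [[0, 0, 0], 0],
  ],
)

```text
time: 19.65
ee_pos: [0.4939, 0.2338, 0.0136]
eef_rot: [0.344, 0.939, 0.0, 0.0]
ft_force: [0.1, 0.5, 0.1]
width: 0.0347
grip_force: 0.0
```

>>> drive_tool(
  series=[
    [[0, 0, 0], 0],
    [[0, 0, 0], 0],
    [[0, 0, 0], 0],
    [[0, 0, 0], 0],
    [[0, 0, 0], 0],
    [[0, 0, 0], 0],
    [[0, 0, 3], 0],
    [[0, 0, 4], 0],
    [[0, 0, 3], 0],
    [[0, 0, 0], 0],
  ],
  hand=1,
)

```text
time: 20.9
ee_pos: [0.4952, 0.2345, 0.1159]
eef_rot: [0.344, 0.939, 0.002, 0.001]
ft_force: [-0.1, -0.0, -1.5]
width: 0.0089
grip_force: 15.0
```

>>> drive_tool(
  series=[
    [[-0.2, -4.4, 0], -5.9],
    [[-0.2, -4.4, 0], -5.9],
    [[-0.2, -4.4, 0], -5.9],
    [[-0.2, -4.4, 0], -5.9],
    [[-0.2, -4.4, 0], -5.9],
    [[-0.2, -4.5, 0], -5.8],
    [[-0.2, -4.5, 0], -5.8],
    [[-0.2, -4.5, 0], -5.8],
    [[0, 0, -3], 0],
    [[0, 0, 0], 0],
  ],
)

```text
time: 22.15
ee_pos: [0.4759, -0.1213, 0.0814]
eef_rot: [0.69, 0.724, -0.002, -0.002]
ft_force: [0.1, 0.6, -0.4]
width: 0.0088
grip_force: 15.0
```

```bash
python3 st.py
python3 - <<'E'
from h import *
c=vision.camera('scene');g=cv2.cvtColor(c['color'],cv2.COLOR_RGB2GRAY)
P=r.read_state()['ee_pos'];a=np.radians(92.8);d=np.array([np.cos(a),np.sin(a),0])
p=proj(c,np.array(P)-[0,0,.005]-.03*d);print(p);p=p.astype(int)
print(g[p[1]-9:p[1]+8,p[0]-14:p[0]+8])
E
```

```text
t 22.15 p [ 475.9 -121.3   81.4] yaw_close 2.8 q [ 0.69   0.724 -0.002 -0.002] f [ 0.1  0.6 -0.4] w 8.8 g 14.998978972434998 j7 0.36
[355.05386844 253.56391442]
[[ 17  15  15  15  22  27  27  27  23  17  17  22  21  21  16  23  20  16
   35  29  30  33]
 [ 17  17  18  18  24  29  30  29  29  12  17  22  21  19  25  20  17  24
   21  21  30  30]
 [ 16  14  16  12  23  30  29  30  27  15  15  21  24  24  21  23  16  25
   22  23  22  31]
 [ 18  17  14  19  26  32  32  28  24  13  18  22  16  16  18  19  22  22
   17  22  23  15]
 [ 14  18  16  12  20 123  67  36  25  19  19  20  22  20  19  19  19  20
   17  20  15  22]
 [ 19  20  15  19  22 189 179 198 100  34  18  20  21  23  25  19  25  25
   17  21  23  20]
 [ 16  19  21  18  20 194 203 252 249 205  94  38  19  22  25  22  20  24
   22  25  25  19]
 [ 11  17  16  16  27 196 250 251 253 253 248 202  93  34  20  22  19  24
   21  21  16  16]
 [ 15  18  19  18  22 179 241 248 250 252 253 252 247 200  93  30  21  22
   31  33  21  26]
 [ 16  17  17  15  20 122 191 226 243 249 250 251 253 252 249 128  39  33
   25  29  31  26]
 [ 16  23  16  14  19  26  50 125 192 227 244 249 250 251 198 147  51  34
   31  32  32  26]
 [ 27  24  20  16  21  22  20  22  59 127 172 228 243 241 188  84  37  31
   33  32  27  32]
 [ 34  21  21  21  19  23  16  31  27  21  47 123 172 191 149  52  29  29
   30  32  31  28]
 [ 22  18  19  25  20  26  29  29  22  21  17  21  46  90  36  26  25  29
   31  29  32  28]
 [ 18  21  26  23  20  30  31  19  14  16  20  18  26  24  32  26  28  27
   28  26  28  33]
 [ 75  29  21  28  29  28  21  22  15  14  19  32  28  26  28  28  29  28
   26  24  28  26]
 [155  49  23  21  18  20  13  14  16  25  29  24  23  27  27  29  25  29
   27  27  22  26]]
```

>>> drive_tool(
  series=[
    [[0, 0.1, -1], 0],
    [[0, 0, -1], 0],
    [[0, 0, -1], 0],
    [[0, 0, -0.3], 0],
    [[0, 0, 0], 0],
    [[0, 0, 0], 0],
    [[0, 0, 0], 0],
    [[0, 0, 0], 0],
    [[0, 0, 0], 0],
    [[0, 0, 0], 0],
  ],
)

```text
time: 23.45
ee_pos: [0.4779, -0.1202, 0.0506]
eef_rot: [0.689, 0.724, 0.0, 0.0]
ft_force: [-0.3, 0.2, -0.4]
width: 0.0094
grip_force: 15.0
```

>>> drive_tool(
  series=[
    [[0, 0, -0.2], 0],
    [[0, 0, -0.2], 0],
    [[0, 0, -0.2], 0],
    [[0, 0, -0.2], 0],
    [[0, 0, -0.2], 0],
    [[0, 0, 0], 0],
    [[0, 0, 0], 0],
    [[0, 0, 0], 0],
    [[0, 0, 0], 0],
    [[0, 0, 0], 0],
  ],
)

```text
time: 24.7
ee_pos: [0.4779, -0.1202, 0.0406]
eef_rot: [0.689, 0.724, 0.0, 0.0]
ft_force: [-0.5, 0.2, -0.1]
width: 0.0089
grip_force: 15.0
```

No contact forces; the bar is in the top slot. Release and lift.

>>> drive_tool(
  series=[
    [[0, 0, 0], 0],
    [[0, 0, 0], 0],
    [[0, 0, 0], 0],
    [[0, 0, 0], 0],
    [[0, 0, 2], 0],
    [[0, 0, 4], 0],
    [[0, 0, 4], 0],
    [[0, 0, 2], 0],
    [[0, 0, 0], 0],
    [[0, 0, 0], 0],
  ],
  hand=0.6,
)

```text
time: 25.95
ee_pos: [0.4774, -0.12, 0.1597]
eef_rot: [0.689, 0.724, -0.0, -0.0]
ft_force: [0.1, -0.6, 0.3]
width: 0.0347
grip_force: 0.0
```

Run:
```python
from h import *
s=snap('scene','c7.png',(310,240,380,290),8)
```

```text
(no output)
```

View pics/c7.png

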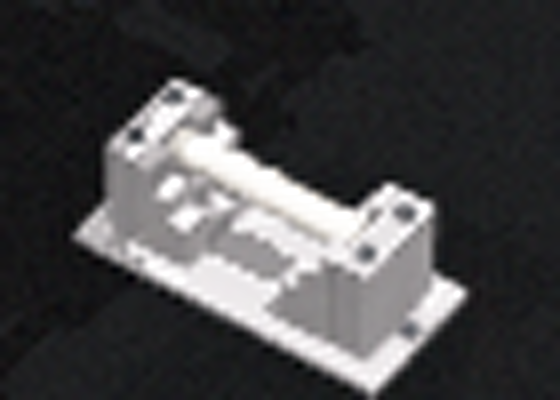

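>>> drive_tool(
  series=[
    [[0, 0, -4], 0],
    [[0, 0, -4], 0],
    [[0, 0, -3], 0],
    [[0, 0, -1], 0],
    [[0, 0, -0.3], 0],
    [[0, 0, 0], 0],
    [[0, 0, 0], 0],
    [[0, 0, 0], 0],
    [[0, 0, 0], 0],
    [[0, 0, 0], 0],
  ],
)

```text
time: 27.25
ee_pos: [0.478, -0.1202, 0.0377]
eef_rot: [0.689, 0.724, 0.0, 0.0]
ft_force: [1.1, 0.1, 0.6]
width: 0.0347
grip_force: 0.0
```

>>> drive_tool(
  series=[
    [[0, 0, 0], 0],
    [[0, 0, 0], 0],
    [[0, 0, 0], 0],
    [[0, 0, 0], 0],
    [[0, 0, 0], 0],
    [[0, 0, 2], 0],
    [[0, 0, 4], 0],
    [[0, 0, 4], 0],
    [[0, 0, 1], 0],
    [[0, 0, 0], 0],
  ],
  hand=1,
)

```text
time: 28.5
ee_pos: [0.478, -0.12, 0.1476]
eef_rot: [0.689, 0.725, 0.0, 0.0]
ft_force: [-0.1, -0.2, -0.5]
width: 0.0092
grip_force: 15.0
```

>>> drive_tool(
  series=[
    [[0.2, -2.9, 0], 10.2],
    [[0.2, -2.9, 0], 10.2],
    [[0.2, -2.9, 0], 10.2],
    [[0.2, -2.9, 0], 10.2],
    [[0.2, -2.9, 0], 10.2],
    [[0, -2.9, 0], 10.2],
    [[0, -2.9, 0], 10.3],
    [[0, -2.9, 0], 10.2],
    [[0, 0, -2], 0],
    [[0, 0, 0], 0],
  ],
)

```text
time: 29.75
ee_pos: [0.4865, -0.3506, 0.1243]
eef_rot: [0.049, 0.999, 0.001, -0.002]
ft_force: [-0.4, -0.4, -0.7]
width: 0.009
grip_force: 15.0
```

```bash
python3 st.py
```

```text
t 29.75 p [ 486.5 -350.6  124.3] yaw_close 84.4 q [ 0.049  0.999  0.001 -0.002] f [-0.4 -0.4 -0.7] w 9.0 g 15.000337064266205 j7 2.23
```

>>> drive_tool(
  series=[
    [[0, -0.1, -2], 0],
    [[0, 0, -3], 0],
    [[0, 0, -2.5], 0],
    [[0, 0, -1.5], 0],
    [[0, 0, -0.7], 0],
    [[0, 0, -0.3], 0],
    [[0, 0, -0.2], 0],
    [[0, 0, 0], 0],
    [[0, 0, 0], 0],
    [[0, 0, 0], 0],
  ],
)

```text
time: 31.0
ee_pos: [0.488, -0.3533, 0.0258]
eef_rot: [0.048, 0.999, 0.0, 0.0]
ft_force: [0.3, -0.1, 0.9]
width: 0.0093
grip_force: 15.0
```

>>> drive_tool(
  series=[
    [[0, 0, 0], 0],
    [[0, 0, 0], 0],
    [[0, 0, 0], 0],
    [[0, 0, 0], 0],
    [[0, 0, 2], 0],
    [[0, 0, 3], 0],
    [[0, 0, 4], 0],
    [[0, 0, 4], 0],
    [[0, 0, 5], 0],
    [[0, 0, 0], 0],
  ],
  hand=0.83,
)

```text
time: 32.25
ee_pos: [0.4892, -0.355, 0.211]
eef_rot: [0.048, 0.999, -0.002, 0.004]
ft_force: [-0.2, -0.4, -0.8]
width: 0.015
grip_force: 0.0
```

```bash
python3 st.py
python3 - <<'E'
from h import *
s=vision.camera('scene');i=s['color'][:,:,::-1]
a=cv2.resize(i[200:360,380:520],None,fx=3.7,fy=3.7,interpolation=cv2.INTER_CUBIC)
cv2.imwrite('pics/c8.png',a)
# lid angle: tab/edge points predicted vs pixel
q=np.radians(-5.5);R=np.array([[np.cos(q),-np.sin(q)],[np.sin(q),np.cos(q)]])
for th in(1.8,1.9,2.0):
  for ly in(.086,-.086):
    l=np.array([.043-.089*np.cos(th),ly]);p=proj(s,[*(np.array([.4875,-.353])+R@l),.02+.089*np.sin(th)]);print(th,ly,(p-[380,200])*3.7+1.5)
E
```

```text
t 32.25 p [ 489.2 -355.   211. ] yaw_close 84.5 q [ 0.048  0.999 -0.002  0.004] f [-0.2 -0.4 -0.8] w 15.0 g 0.0 j7 2.2
1.8 0.086 [185.33176997 178.18067667]
1.8 -0.086 [467.45673647 347.18161812]
1.9 0.086 [194.67827619 173.50126467]
1.9 -0.086 [476.01807353 341.1536824 ]
2.0 0.086 [203.43197552 170.26866959]
2.0 -0.086 [483.83718951 336.64657643]
```

View pics/c8.png

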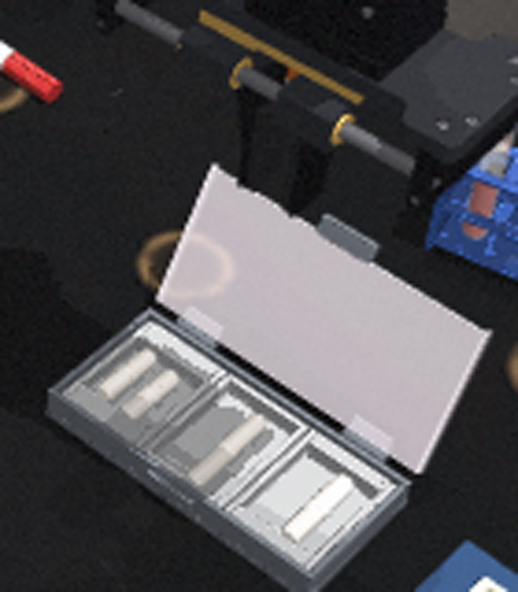

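Run:
```python
from h import *
c=vision.camera('top');s=vision.camera('scene')
for p in((455,167),(535,161)):print('rack near base',ray(c,p,0))
# scene rack: near base corners, top tubes
for p in((498,262),(578,296)):print('scene',ray(s,p,0))
i=s['color']
q=np.radians(-5.5);R=np.array([[np.cos(q),-np.sin(q)],[np.sin(q),np.cos(q)]])
for nm,ly,L in(('60',0,.03),('50',-.0565,.025)):
  for sg in(-1,1): print(nm,(proj(s,[*(np.array([.4875,-.353])+R@[sg*L,ly]),.012])-[380,200])*3.7+1.5)
```

```text
rack near base [ 0.69798422 -0.36493333  0.        ]
rack near base [ 0.70831473 -0.5659006   0.        ]
scene [ 0.713805   -0.36201859  0.        ]
scene [ 0.72612736 -0.53381277  0.        ]
60 [189.34246387 479.71341192]
60 [258.47110394 415.41196193]
50 [285.35168978 536.13374186]
50 [342.44482249 479.71026989]
```

>>> drive_tool(
  series=[
    [[2, -0.2, 0], 0],
    [[3, -0.3, 0], 0],
    [[3, -0.3, 0], 0],
    [[2, -0.2, 0], 0],
    [[1.2, 0, 0], 0],
    [[0, 0, 0], 0],
    [[0, 0, 0], 0],
    [[0, 0, 0], 0],
    [[0, 0, 0], 0],
    [[0, 0, 0], 0],
  ],
  hand=1,
)

```text
time: 33.65
ee_pos: [0.5998, -0.3632, 0.2057]
eef_rot: [0.048, 0.999, 0.0, 0.0]
ft_force: [-0.1, -0.8, -0.0]
width: 0.0009
grip_force: 0.0
```

>>> drive_tool(
  series=[
    [[0, 0, -4], 0],
    [[0, 0, -4], 0],
    [[0, 0, -3], 0],
    [[0, 0, -1.8], 0],
    [[0, 0, 0], 0],
    [[0, 0, 0], 0],
    [[-0.8, 0, 0], 0],
    [[-0.8, 0.1, 0], 0],
    [[-0.8, 0.1, 0], 0],
    [[-0.8, 0.1, 0], 0],
  ],
)

```text
time: 34.9
ee_pos: [0.5673, -0.3601, 0.0777]
eef_rot: [0.048, 0.999, 0.0, 0.0]
ft_force: [1.0, 0.5, 0.1]
width: 0.0003
grip_force: 0.1
```

>>> drive_tool(
  series=[
    [[-0.8, 0.1, 0], 0],
    [[-0.8, 0.1, 0], 0],
    [[-0.8, 0.1, 0], 0],
    [[-0.6, 0, 0], 0],
    [[-0.6, 0, 0], 0],
    [[-0.6, 0, 0], 0],
    [[-0.4, 0, 0], 0],
    [[0, 0, 0], 0],
    [[0, 0, 0], 0],
    [[0, 0, 0], 0],
  ],
)

```text
time: 36.15
ee_pos: [0.5221, -0.3571, 0.0775]
eef_rot: [0.047, 0.999, 0.0, 0.0]
ft_force: [-0.2, -0.7, -0.1]
width: 0.0004
grip_force: 0.0
```

```bash
cat > lid.py <<'E'
from h import *
s=vision.camera('scene');i=s['color'].astype(np.float32)
q=np.radians(-5.5);R=np.array([[np.cos(q),-np.sin(q)],[np.sin(q),np.cos(q)]])
def samp(l,z):
    p=proj(s,[*(np.array([.4875,-.353])+R@np.array(l)),z]); return cv2.getRectSubPix(i,(3,3),(float(p[0]),float(p[1]))).mean((0,1)).astype(int)
print('bars',samp([0,-.0565],.016),samp([0,0],.016),'floor',samp([0,-.04],.007),'wall near',samp([-.045,.06],.01))
E
python3 st.py; python3 lid.py
```

```text
t 36.15 p [ 522.1 -357.1   77.5] yaw_close 84.6 q [0.047 0.999 0.    0.   ] f [-0.2 -0.7 -0.1] w 0.4 g 0.0 j7 2.25
bars [174 169 163] [168 164 159] floor [125 125 127] wall near [56 58 63]
```

>>> drive_tool(
  series=[
    [[0.5, 0, 2], 0],
    [[0, 0, 4], 0],
    [[0, 0, 4], 0],
    [[0, 0, 4], 0],
    [[0, 0, 4], 0],
    [[0, 2, 0], 0],
    [[0, 4, 0], 0],
    [[0, 4, 0], 0],
    [[0, 4, 0], 0],
    [[0, 2, 0], 0],
  ],
)

```text
time: 37.45
ee_pos: [0.5272, -0.1947, 0.2576]
eef_rot: [0.046, 0.999, 0.0, 0.0]
ft_force: [0.5, -0.7, 0.6]
width: 0.0002
grip_force: 0.0
```

```bash
cat >> lid.py <<'E'
i0=cv2.imread('pics/scene0.png')[:,:,::-1].astype(np.float32)
h=np.array([.043,0])
def both(l,z):
    p=proj(s,[*(np.array([.4875,-.353])+R@np.array(l)),z]); f=lambda a:cv2.getRectSubPix(a,(3,3),(float(p[0]),float(p[1]))).mean((0,1)).astype(int)
    return f(i0),f(i)
for ly in(.06,-.06,0):
    print('open-lid pos',ly,*both([.043+.05*.4,ly],.02+.05*.9))
for th in(0,.05,.1,.2,.3,.5):
    for rr in(.086,.094): print('lid th',th,rr,*[v for ly in(0,) for v in both([.043-rr*np.cos(th),ly],.021+rr*np.sin(th))])
print('shut sample',*both([-.02,-.03],.022),*both([-.02,.027],.022))
E
python3 st.py; python3 lid.py
```

```text
t 37.45 p [ 527.2 -194.7  257.6] yaw_close 84.7 q [0.046 0.999 0.    0.   ] f [ 0.5 -0.7  0.6] w 0.2 g 0.0 j7 1.85
bars [244 243 245] [244 243 245] floor [239 238 242] wall near [54 57 60]
open-lid pos 0.06 [197 186 188] [79 66 51]
open-lid pos -0.06 [185 177 182] [27 29 30]
open-lid pos 0 [186 176 183] [27 29 30]
lid th 0 0.086 [111 115 124] [139 145 155]
lid th 0 0.094 [65 68 73] [ 96 100 108]
lid th 0.05 0.086 [150 153 160] [176 179 187]
lid th 0.05 0.094 [ 97 102 109] [132 138 148]
lid th 0.1 0.086 [202 203 205] [226 226 231]
lid th 0.1 0.094 [110 115 124] [133 140 150]
lid th 0.2 0.086 [217 218 219] [239 239 242]
lid th 0.2 0.094 [208 209 212] [231 231 236]
lid th 0.3 0.086 [217 218 219] [239 239 242]
lid th 0.3 0.094 [218 218 219] [239 239 242]
lid th 0.5 0.086 [172 173 174] [238 238 242]
lid th 0.5 0.094 [154 155 156] [238 237 241]
shut sample [181 182 183] [238 237 241] [182 183 184] [238 238 242]
```

Run:
```python
from lid import *
for ly in(.06,.03,-.03,-.06):
    print(ly,[(x,*[int(v.mean()) for v in both([x/1000,ly],.0215)]) for x in range(-36,-57,-2)])
```

```text
bars [243 243 245] [244 243 245] floor [239 239 242] wall near [54 56 61]
open-lid pos 0.06 [197 186 188] [79 65 50]
open-lid pos -0.06 [185 177 182] [26 27 29]
open-lid pos 0 [186 176 183] [29 30 32]
lid th 0 0.086 [111 115 124] [139 144 155]
lid th 0 0.094 [65 68 73] [ 95 100 107]
lid th 0.05 0.086 [150 153 160] [176 179 188]
lid th 0.05 0.094 [ 97 102 109] [132 137 148]
lid th 0.1 0.086 [202 203 205] [226 226 231]
lid th 0.1 0.094 [110 115 124] [134 140 151]
lid th 0.2 0.086 [217 218 219] [239 239 242]
lid th 0.2 0.094 [208 209 212] [231 231 236]
lid th 0.3 0.086 [217 218 219] [239 239 242]
lid th 0.3 0.094 [218 218 219] [239 239 242]
lid th 0.5 0.086 [172 173 174] [238 238 241]
lid th 0.5 0.094 [154 155 156] [238 237 241]
shut sample [181 182 183] [238 237 242] [182 183 184] [238 238 242]
0.06 [(-36, 203, 236), (-38, 176, 212), (-40, 138, 165), (-42, 102, 112), (-44, 76, 77), (-46, 66, 67), (-48, 65, 66), (-50, 65, 65), (-52, 61, 61), (-54, 51, 50), (-56, 38, 38)]
0.03 [(-36, 185, 237), (-38, 171, 223), (-40, 142, 179), (-42, 108, 123), (-44, 83, 83), (-46, 68, 67), (-48, 65, 67), (-50, 66, 66), (-52, 64, 64), (-54, 55, 53), (-56, 42, 40)]
-0.03 [(-36, 191, 238), (-38, 176, 233), (-40, 155, 213), (-42, 125, 158), (-44, 95, 105), (-46, 72, 73), (-48, 65, 66), (-50, 65, 66), (-52, 65, 66), (-54, 60, 60), (-56, 47, 48)]
-0.06 [(-36, 215, 239), (-38, 203, 236), (-40, 178, 219), (-42, 139, 174), (-44, 103, 117), (-46, 77, 76), (-48, 66, 67), (-50, 65, 66), (-52, 65, 66), (-54, 61, 62), (-56, 52, 52)]
```

>>> drive_tool(
  series=[
    [[-1.7, -3.9, 0], 0],
    [[-1.7, -3.9, 0], 0],
    [[-1.7, -3.9, 0], 0],
    [[-1.9, -3.8, 0], 0],
    [[0, 0, -4], 0],
    [[0, 0, -5], 0],
    [[0, 0, -5], 0],
    [[0, 0, -4], 0],
    [[0, 0, -2.5], 0],
    [[0, 0, -1.2], 0],
  ],
)

```text
time: 38.8
ee_pos: [0.4557, -0.3532, 0.0393]
eef_rot: [0.048, 0.999, -0.0, -0.001]
ft_force: [0.6, 0.5, 0.4]
width: 0.0004
grip_force: 0.0
```

>>> drive_tool(
  series=[
    [[0, 0, 0], 0],
    [[0, 0, 0], 0],
    [[0, 0, -0.2], 0],
    [[0, 0, -0.2], 0],
    [[0, 0, -0.1], 0],
    [[0, 0, -0.1], 0],
    [[0, 0, 0], 0],
    [[0, 0, 0], 0],
    [[0, 0, 0], 0],
    [[0, 0, 0], 0],
  ],
)

```text
time: 40.05
ee_pos: [0.4569, -0.3522, 0.0346]
eef_rot: [0.048, 0.999, 0.0, 0.0]
ft_force: [-0.2, -0.8, -0.5]
width: 0.0007
grip_force: 0.0
```

Tips at 26.6 mm, no contact. Step down gently.

>>> drive_tool(
  series=[
    [[0, 0, -0.1], 0],
    [[0, 0, -0.1], 0],
    [[0, 0, -0.1], 0],
    [[0, 0, -0.1], 0],
    [[0, 0, -0.05], 0],
    [[0, 0, 0], 0],
    [[0, 0, 0], 0],
    [[0, 0, 0], 0],
    [[0, 0, 0], 0],
    [[0, 0, 0], 0],
  ],
)

```text
time: 41.3
ee_pos: [0.457, -0.3524, 0.0312]
eef_rot: [0.048, 0.999, 0.0, 0.0]
ft_force: [-5.3, 4.8, 15.6]
width: 0.0004
grip_force: 7.7
```

>>> drive_tool(
  series=[
    [[0, 0, 1], 0],
    [[0, 0, 3], 0],
    [[0, 0, 4], 0],
    [[0, 0, 5], 0],
    [[0, 0, 5], 0],
    [[0, 4, 0], 0],
    [[0, 4, 0], 0],
    [[0, 4, 0], 0],
    [[0, 0, 0], 0],
    [[0, 0, 0], 0],
  ],
)

```text
time: 42.55
ee_pos: [0.4568, -0.2327, 0.2104]
eef_rot: [0.048, 0.999, -0.0, 0.0]
ft_force: [0.0, -0.3, 0.1]
width: 0.0005
grip_force: 0.0
```

Run:
```python
from lid import *
for ly in(.06,-.06):
    print(ly,[(x,*[int(v.mean()) for v in both([x/1000,ly],.0215)]) for x in range(-36,-51,-2)])
# bars still in troughs / loose items unchanged
d=np.abs(i-i0).mean(2)
for n,(x0,y0,x1,y1) in dict(tape=(305,300,342,332),marker=(355,195,398,228),petri=(195,176,220,197)).items(): print(n,d[y0:y1,x0:x1].mean())
print(r.close_job())
```

```text
bars [245 245 247] [245 244 246] floor [241 240 244] wall near [55 58 62]
open-lid pos 0.06 [197 186 188] [81 67 51]
open-lid pos -0.06 [185 177 182] [29 30 32]
open-lid pos 0 [186 176 183] [29 30 32]
lid th 0 0.086 [111 115 124] [139 144 155]
lid th 0 0.094 [65 68 73] [ 90  94 101]
lid th 0.05 0.086 [150 153 160] [178 182 190]
lid th 0.05 0.094 [ 97 102 109] [121 127 136]
lid th 0.1 0.086 [202 203 205] [228 229 233]
lid th 0.1 0.094 [110 115 124] [131 137 147]
lid th 0.2 0.086 [217 218 219] [241 241 244]
lid th 0.2 0.094 [208 209 212] [233 233 238]
lid th 0.3 0.086 [217 218 219] [241 240 244]
lid th 0.3 0.094 [218 218 219] [241 241 244]
lid th 0.5 0.086 [172 173 174] [240 240 243]
lid th 0.5 0.094 [154 155 156] [240 239 243]
shut sample [181 182 183] [240 239 243] [182 183 184] [240 240 243]
0.06 [(-36, 203, 237), (-38, 176, 213), (-40, 138, 167), (-42, 102, 114), (-44, 76, 79), (-46, 66, 69), (-48, 65, 67), (-50, 65, 66)]
-0.06 [(-36, 215, 241), (-38, 203, 238), (-40, 178, 221), (-42, 139, 176), (-44, 103, 120), (-46, 77, 78), (-48, 66, 68), (-50, 65, 68)]
tape 3.7677364
marker 33.272022
petri 5.001905
the job is handed in; nothing more can be done
None
```

The job is handed in at about 42.6 s: the gauge read one bar as 50 mm and the other as 60 mm, each lies in its own compartment, and the lid is shut. The tape and dish look unmoved. The marker's image patch had changed (possibly the gripper in view), and I had no pictures left to check it, though no move was planned near it.

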